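# Reset the sprung follower of the mini-plate caddy

### The arm

A 6-joint arm with a two-finger parallel gripper is mounted at the origin on the work surface. World frame = base frame: x ahead of the robot, y to its left, z up, the work surface at z = 0. Lengths are in mm, angles in rad, forces in N, time in s.
With the tool pointing down it reaches from about 350 to 725 mm from the base axis. Payload 6 kg.
Tool frame: the origin (TCP) lies at the very end of the fingers, on their centre line; the grasp point (between the pads) lies 19 mm behind it; z points along the fingers, y is the line along which they close (so a half turn about z gives the same grasp; the last joint's range is limited). The gripper opens to 85 mm and grips with 20 to 120 N. Pads are 22 mm wide; open, the fingers measure 114 mm over their backs; the gripper's body (76 mm by 85 mm) begins 54 mm behind the grasp point. The pads swing forward as they close: fully open they stand 13 mm farther back than shut.
Start: joints at [1.471, 0.04, 0.085, 0, -1.615, -0.334], TCP at [252.165, 544.414, 231.261] pointing down, gripper open.
Joint ranges: [-2.56, 2.56], [-1.29, 2.01], [-1.08, 1.49], [-3.29, 1.98], [-2.81, -0.18], [-2.99, 2.99]. Speed limits (rad/s): [2.57, 2.57, 3.01, 3.14, 3.14, 3.14].

### API

Orientations are given as [roll, pitch, yaw] about the fixed x, y, z axes, in that order (R = Rz(yaw) Ry(pitch) Rx(roll)).
In Python, from station import move_pose, line_to, set_joints, grip, pause, inverse_kinematics, observe, read_camera, IKError, close_job gives the robot as it stands. Calls block until the motion is done:
- move_pose(position, orientation): joint-space move of the TCP to a pose.
- line_to(position, feed=150, frame=None): straight line of the TCP; frame=None keeps the orientation; feed is the mean speed in mm/s.
- set_joints(angles): joint-space move.
- grip(opening, grip_force=None): opening from 0.0 (shut) to 1.0 (fully open); grip_force is the grip in N (None keeps the last); returns when the fingers have stopped.
- pause(seconds).
- inverse_kinematics(position, orientation): joint angles nearest the present ones, or None.
- observe(): the state.
- read_camera(name): name is "scene" or "side" or "wrist"; returns a dict with "color" (420x560x3 uint8, blue, green, red), "fx", "fy", "cx", "cy" (pixels), "view" (4x4, takes a point from world to camera coordinates); the wrist camera has in their place "tool_from_camera" (4x4, takes a point from camera to tool coordinates, whose origin is the TCP and whose axes are the flange's). Camera axes: x right, y up, looking along -z (the intrinsics and any distortion apply to the point x, -y, -z); pixel columns grow to the right and rows downward; lengths in mm; the calibration is good to about 2 mm. The wrist camera is an equidistant fisheye: a pixel r from the principal point sees the ray r / f radians off the axis. A picture is of the moment at which its call begins: read the wrist's pose just before it. There is no depth.
A pose or a line that the arm cannot do raises IKError and nothing moves.
- close_job(): hands the job in; it is judged then, once.
The state is a dict: "clock": time; "joint_positions": joint angles; "qvel": joint speeds; "tau": joint torques, N m; "ee_pos": TCP position; "eef_rot": TCP orientation; "force": force on the tool from outside, world axes, zero at the start; "torque": the same for the moment, N m; "gripper_width": opening from 0.0 (shut) to 1.0 (fully open); "finger_force": force on a finger pad.
Only numpy, scipy, OpenCV 4.12 (cv2) and the standard library are available. Lean on these libraries where they do the work, as an engineer would, in place of code of your own. Each camera call takes 0.05 s, during which the arm holds its last target. There are 200 camera calls.

### The job

The sprung follower inside the round white caddy has crept up and sits crooked: take the wooden-handled tamper out of its ceramic dish and press the follower squarely down with the tamper's flat foot until it bottoms out level on its stop, bearing on it firmly there for a second but never ramming it. Then take the tamper out and stand it gently upright in its dish again, and leave everything else on the shelf where it is.

Things in the scene. Friction and masses are not known exactly. Their poses are not given: they have to be found in the camera images.
- tamper: Round tamper, 122 mm tall, 0.25 to 0.5 kg, standing in the dish. Flat steel foot 56 mm across and 14 mm thick; thin neck 24 mm across from 14 to 70 mm up; wooden collar 40 mm across from 70 to 76 mm; straight wooden handle to grip, 28 mm across, from 76 to 122 mm. Origin: centre of the foot's flat underside; z up along the handle.
- dish: Loose white ceramic dish, 114 mm across, 16 mm high; flat inner floor about 88 mm across, 6 mm above its underside. The tamper starts in it and goes back into it, foot flat on the floor, near the middle. Origin: centre of its underside.
- caddy: White plastic caddy fixed to the shelf: round upright tub, 82 mm across (95 mm at its foot), 84 mm high, open top, straight bore 62 mm across (3 mm to spare round the tamper's foot). Origin: centre of its underside, z up. Its follower's hidden stop varies: bottomed, the follower's top face is 20 to 46 mm above this origin; find it by feel.
- follower: Dark steel disc 59 mm across filling the bore, 4 to 56 mm below the rim, tilted up to 4 degrees. Origin: centre of its top face, z its normal. A flat face pressed on it first rocks it level (2 N), then it slides down at 4 to 9 N and stays where left (brake). 8 to 34 mm down it meets its stop and resistance climbs steeply: bottomed firmly means 16 N or more; over 28 N breaks it.
- plate_a: Steel mini plate lying flat, a disc 90 mm across and 11 mm thick with a 28 mm hole. Bystander. Origin: centre of its underside.
- plate_b: A second, equal steel mini plate. Bystander. Origin: centre of its underside.
- kettlebell: Orange kettlebell, 4 kg, 140 mm across and 200 mm tall. Bystander. Origin: centre of its underside.
- ball_center (a point): Centre of the wooden massage ball, 64 mm across, sitting in a cork ring. Bystander.
- polish_tin: Flat dark steel shoe-polish tin, 72 mm across, 26 mm high. Bystander. Origin: centre of its underside.
- shoe_brush: Shoe brush with a wooden handle, lying flat, 190 mm long. Bystander. Origin: underside, near the middle.
- key_bowl: Small blue ceramic bowl, 100 mm across, 45 mm high. Bystander. Origin: centre of its underside.

How it is judged (in metres and radians):
On the way, in this order (a step that is already met when the one before it is completed fails the run):
1. the tamper is lifted out of the dish (z of tamper in the frame of dish above 0.03 m and contact force between tamper and dish below 0.1 N), for 0.1 s.
2. the tamper, in the bore (within 6 mm of its axis), bears on the follower with 16 N or more for 0.5 s, the follower within 3 degrees of level and at most 48 mm above the caddy's underside (contact force between tamper and follower above 16 N and angle between follower's own z axis and vertical below 0.05 rad and horizontal distance between tamper and caddy below 0.006 m and z of follower in the frame of caddy below 0.048 m), for 0.5 s.
At the end, for the whole second after the job is handed in: The follower stays down (at least 6 mm below where it started, top face at most 48 mm above the caddy's underside) and level within 3 degrees, and the tamper stands released, at rest and upright (within 3 degrees) with its foot on the dish's floor, within 22 mm of the dish's centre (distance of follower from where it was at the start of the episode above 0.006 m and z of follower in the frame of caddy below 0.048 m and angle between each of follower, tamper, dish's own z axis and vertical below 0.05 rad and horizontal distance between tamper and dish below 0.022 m and z of tamper in the frame of dish between 0.004 and 0.009 m and linear speed of each of tamper, dish below 0.02 m/s); the robot touches nothing.
It fails at once if the tamper bears on the follower with more than 28 N (contact force between tamper and follower above 28 N).
It fails at once if the robot itself touches the follower (contact force between any of the fingers, the arm and follower above 1 N).
It fails at once if the tamper is dropped or driven into the dish (over 45 N) (contact force between tamper and dish above 45 N).
It fails at once if the dish is shifted by more than 40 mm (distance of dish from where it was at the start of the episode above 0.04 m).
It fails at once if a bystander is shifted by more than 20 mm (distance of any of plate_a, plate_b, kettlebell, ball_center, polish_tin, shoe_brush, key_bowl from where it was at the start of the episode above 0.02 m).
It also fails if it takes over 64 s, if anything falls off the work surface, if the arm or the gripper's body presses on something with over 40 N, if the wrist force passes 120 N, or if a joint passes its speed limit or range.

## Working session

There is one attempt and no reset: what is moved stays moved. The work goes in short steps, each a Python script; the robot and the scene stay as the last script left them, time stands still between calls to the robot, and variables do not carry over. Pictures are saved under pics/ and viewed, at most 10 in all, crops included, and the job is handed in when it is done.

```bash
ls; mkdir -p pics; python3 - <<'E'
from station import *
import cv2,numpy as np
s=observe();print({k:np.round(v,3) for k,v in s.items()})
for n in("scene","side","wrist"):
    c=read_camera(n);cv2.imwrite(f"pics/{n}0.png",c["color"])
    print(n,c["fx"],c["fy"],c["cx"],c["cy"],[k for k in c],np.round(c.get("view",c.get("tool_from_camera")),3).tolist())
a=cv2.imread("pics/scene0.png");
E
```

```text
pics
{'clock': np.float64(0.0), 'joint_positions': array([ 1.471,  0.041,  0.084, -0.   , -1.616, -0.334]), 'qvel': array([-0.001,  0.   , -0.   , -0.   ,  0.001, -0.001]), 'tau': array([ 1.000e-03, -3.682e+01,  3.474e+01,  6.932e+00, -6.000e-03,
       -0.000e+00]), 'ee_pos': array([251.959, 544.162, 230.247]), 'eef_rot': array([ 3.14 , -0.   , -0.434]), 'force': array([ 0.233,  0.077, -0.37 ]), 'torque': array([-0.029,  0.009, -0.009]), 'finger_force': np.float64(0.0), 'gripper_width': np.float64(1.0)}
scene 442.76319667445307 442.76319667445307 281.0966456484028 205.1386058244251 ['color', 'fx', 'fy', 'cx', 'cy', 'view'] [[-0.479, 0.878, -0.001, 249.945], [-0.758, -0.413, 0.505, 415.662], [0.443, 0.243, 0.863, -1659.392], [0.0, 0.0, 0.0, 1.0]]
side 399.3252519019418 399.3252519019418 282.4069324632822 216.29837660197666 ['color', 'fx', 'fy', 'cx', 'cy', 'view'] [[0.707, -0.707, 0.018, -389.85], [0.335, 0.358, 0.872, -289.343], [-0.623, -0.611, 0.489, -712.4], [0.0, 0.0, 0.0, 1.0]]
wrist 325.19226210127806 325.19226210127806 277.8898942909188 209.20958958762364 ['color', 'fx', 'fy', 'cx', 'cy', 'tool_from_camera'] [[-0.001, 0.965, 0.264, 66.54], [1.0, 0.001, 0.0, -0.404], [-0.0, 0.264, -0.965, -142.826], [0.0, 0.0, 0.0, 1.0]]
```

View pics/scene0.png

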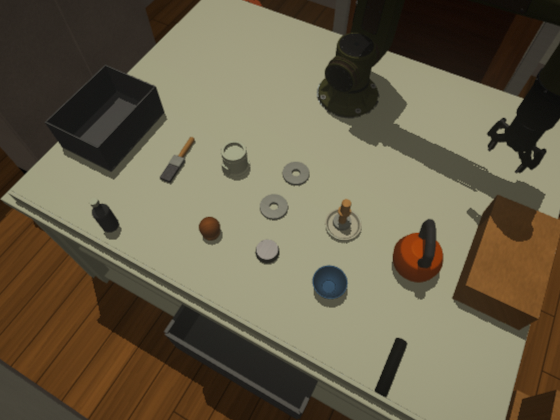

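View pics/side0.png

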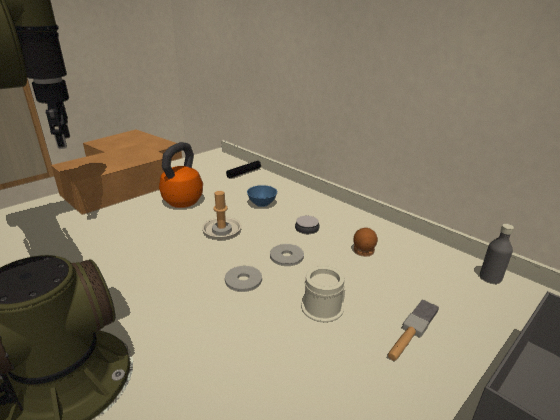

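The scene view shows the tamper's handle top at about (346,202) in the dish at (343,224), and the caddy's rim at about (234,150). In the side view the handle top is at (219,194), the dish at (222,229) and the caddy rim at (324,280). I'll triangulate these roughly, then look from above with the wrist camera.

```bash
cat > h.py <<'E'
from station import *
import cv2,numpy as np
from scipy.spatial.transform import Rotation as Ro
def ray(c,u,v,pose=None):
    x,y=(u-c["cx"])/c["fx"],(v-c["cy"])/c["fy"]
    if pose is None:
        V=np.array(c["view"]);R=V[:3,:3];return -R.T@V[:3,3],R.T@np.array([x,-y,-1.])
    r=np.hypot(x,y);k=np.sin(r)/max(r,1e-9)
    T=np.array(c["tool_from_camera"]);p,e=pose;A=Ro.from_euler("xyz",e).as_matrix()
    return A@T[:3,3]+p, A@T[:3,:3]@np.array([x*k,-y*k,-np.cos(r)])
def plane(o,d,z): return o+d*(z-o[2])/d[2]
def tri(*rs):
    A=0;b=0
    for o,d in rs:
        d=d/np.linalg.norm(d);P=np.eye(3)-np.outer(d,d);A=A+P;b=b+P@o
    p=np.linalg.solve(A,b);return p,[np.linalg.norm((np.eye(3)-np.outer(d,d)/(d@d))@(p-o)) for o,d in rs]
def wrist(name):
    s=observe();c=read_camera("wrist");cv2.imwrite(f"pics/{name}.png",c["color"]);return c,(np.array(s["ee_pos"]),s["eef_rot"])
E
python3 - <<'E'
from h import *
a=read_camera("scene");b=read_camera("side")
for n,p,q,z in [("tamper top",(346,202),(219,194),128),("dish rim",(343,224),(222,228),16),("caddy rim",(234,150),(324,280),84),("kb handle",(429,228),(180,150),190),("plate1",(295,174),(243,278),11),("plate2",(273,207),(287,254),11),("bowl",(330,278),(262,190),45),("tin",(267,248),(307,221),26),("ball",(209,227),(365,240),45),("brush",(180,160),(415,325),20),]:
    print(n,*[np.round(t,1) for t in tri(ray(a,*p),ray(b,*q))],plane(*ray(a,*p),z).round(),plane(*ray(b,*q),z).round())
E
```

```text
tamper top [507.  205.1 123.3] [0.3 0.3] [510. 206. 128.] [502. 197. 128.]
dish rim [514.9 213.6   8. ] [1. 1.] [518. 215.  16.] [508. 202.  16.]
caddy rim [ 473.6 -200.1   77.2] [0.3 0.3] [ 478. -197.   84.] [ 467. -206.   84.]
kb handle [524.8 431.8 189.1] [10.5 10.5] [515. 438. 190.] [524. 412. 190.]
plate1 [414.7  -3.9   2.6] [1.7 1.7] [421.  -3.  11.] [407. -11.  11.]
plate2 [562.4  -6.7   4.3] [0.6 0.6] [566.  -5.  11.] [555. -13.  11.]
bowl [711.5 257.3  51. ] [1.7 1.7] [708. 258.  45.] [721. 265.  45.]
tin [704.2  51.8  24.6] [0.1 0.1] [705.  52.  26.] [702.  50.  26.]
ball [ 730.6 -133.7   33.5] [0.8 0.8] [ 735. -130.   45.] [ 714. -143.   45.]
brush [ 558.8 -373.3   12.6] [4.7 4.7] [ 561. -364.   20.] [ 554. -380.   20.]
```

```bash
python3 - <<'E'
from h import *
for yw in (0,-0.434,np.pi/2,-np.pi/2,np.pi):
    for p in ([507,205,260],[474,-200,260]):
        q=inverse_kinematics(p,[np.pi,0,yw]);print(yw,None if q is None else np.round(q,2))
line_to([252,544,300])
for i,(p,yw) in enumerate([([470,205,300],0),([440,-200,280],0)]):
    move_pose(p,[np.pi,0,yw]);pause(.3);c,P=wrist(f"w{i}");print(P,observe()["clock"])
cv2.imwrite("pics/wboth.png",cv2.resize(np.hstack([cv2.imread("pics/w0.png"),cv2.imread("pics/w1.png")]),(800,300)))
E
```

```text
0 [ 0.75 -0.1   0.    0.   -1.67  0.82]
0 [-0.01 -0.18 -0.07  0.   -1.68  1.58]
-0.434 [ 0.75 -0.1   0.    0.   -1.67  0.39]
-0.434 [-0.01 -0.18 -0.07  0.   -1.68  1.14]
1.5707963267948966 [ 0.75 -0.1   0.    0.   -1.67  2.39]
1.5707963267948966 None
-1.5707963267948966 [ 0.75 -0.1   0.    0.   -1.67 -0.75]
-1.5707963267948966 [-0.01 -0.18 -0.07  0.   -1.68  0.01]
3.141592653589793 [ 0.75 -0.1   0.   -0.   -1.67 -2.32]
3.141592653589793 [-0.01 -0.18 -0.07 -0.   -1.68 -1.56]
(array([469.87331983, 205.48662382, 299.90104557]), array([3.14145768e+00, 1.58719832e-04, 7.30885603e-04])) 2.7
(array([ 440.2596986 , -199.52164891,  279.97516937]), array([-3.14158939e+00,  5.07745055e-05,  9.35292556e-04])) 4.5583
```

View pics/wboth.png

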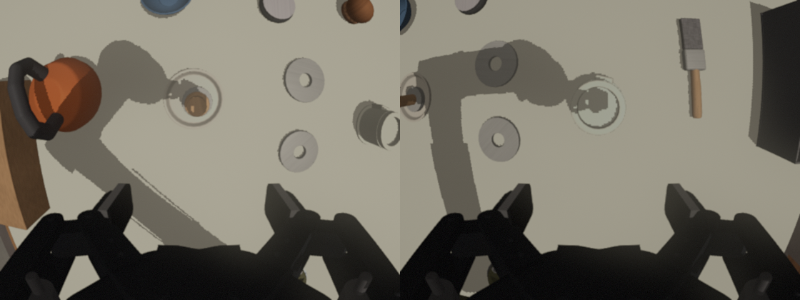

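The left image shows the tamper and dish at about (272,140) in full-resolution pixels, and the right shows the caddy at about (280,148). I'll crop both at full resolution.

```bash
python3 - <<'E'
import cv2,numpy as np
a=cv2.imread("pics/w0.png")[85:195,220:330];b=cv2.imread("pics/w1.png")[95:205,225:335]
k=np.hstack([a,b]);k=cv2.resize(k,(800,400),interpolation=cv2.INTER_CUBIC);cv2.imwrite("pics/c0.png",cv2.convertScaleAbs(k,alpha=1.5))
E
```

```text
(no output)
```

View pics/c0.png

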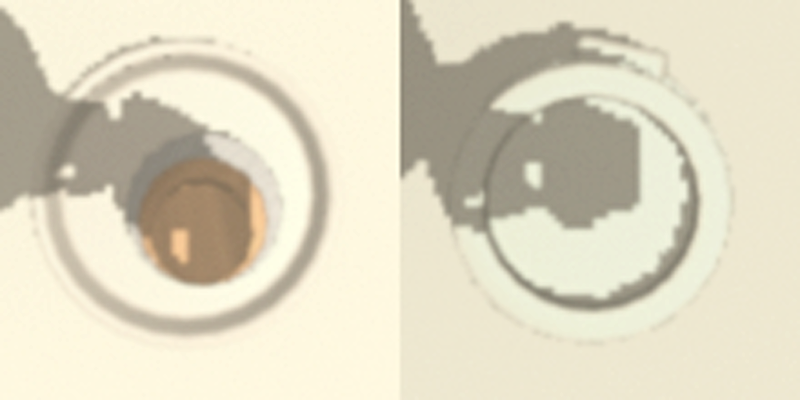

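The left crop shows the handle top as a circle at about (199,232) with r 53, the collar at (203,222) with r 65, and the dish ring at (187,194) with r 142. The right crop shows the bore rim at (592,201) with r 106 and the caddy's outer wall with r 141. These radii match the given sizes.

```bash
python3 - <<'E'
from h import *
c=read_camera("wrist")
P0=(np.array([469.87331983, 205.48662382, 299.90104557]),[3.14145768e+00, 1.587e-04, 7.3e-04])
P1=(np.array([ 440.2596986 , -199.52164891,  279.97516937]),[-3.14158939e+00,  5.07745055e-05,  9.35292556e-04])
f=lambda x,y,ox,oy:((x+.5)/3.636-.5+ox,(y+.5)/3.636-.5+oy)
for n,P,x,y,ox,oy,z in [("top",P0,199,232,220,85,128),("collar",P0,203,222,220,85,82),("dish",P0,187,194,220,85,14),("rim",P1,192,201,225,95,84)]:
    print(n,plane(*ray(c,*f(x,y,ox,oy),P),z).round(1))
# second look at each from the half-turned wrist
move_pose([508,-200,280],[np.pi,0,-np.pi]);pause(.3);c,P=wrist("w2");print(P)
move_pose([545,205,300],[np.pi,0,-np.pi]);pause(.3);c,P=wrist("w3");print(P,observe()["clock"],observe()["force"])
a=cv2.imread("pics/w3.png")[85:195,220:330];b=cv2.imread("pics/w2.png")[95:205,225:335]
k=np.hstack([a,b]);k=cv2.resize(k,(800,400),interpolation=cv2.INTER_CUBIC);cv2.imwrite("pics/c1.png",cv2.convertScaleAbs(k,alpha=1.5))
E
```

```text
top [511.4 209.3 128. ]
collar [510.8 208.6  82. ]
dish [516.1 214.9  14. ]
rim [ 478.3 -198.6   84. ]
(array([ 508.00260709, -199.99357228,  280.02444497]), array([-3.14156567e+00,  6.81374958e-05, -3.14146858e+00]))
(array([545.17305133, 204.36122614, 300.07394742]), array([3.14154015e+00, 8.19430625e-05, 3.14059836e+00])) 9.4667 [-0.09617612 -0.29445706  0.42560366]
```

View pics/c1.png

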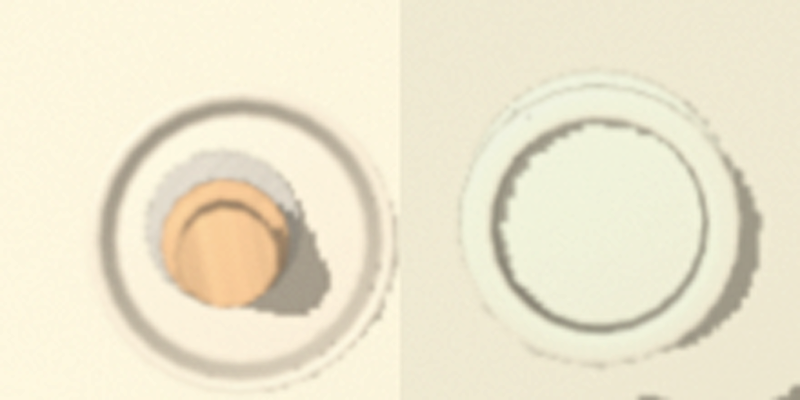

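The rotated view shows the handle top at (227,254), the collar at (226,243), the dish ring at (240,239) and the bore rim at (600,225). Averaging the two half-turned views cancels the camera offset.

```bash
python3 - <<'E'
from h import *
c=read_camera("wrist")
P3=(np.array([545.17305133, 204.36122614, 300.07394742]),[3.14154015e+00, 8.19e-05, 3.1406])
P2=(np.array([ 508.00260709, -199.99357228,  280.02444497]),[-3.14156567e+00,  6.8e-05, -3.14147])
f=lambda x,y,ox,oy:((x+.5)/3.636-.5+ox,(y+.5)/3.636-.5+oy)
for n,P,x,y,ox,oy,z,q in [("top",P3,227,254,220,85,128,(511.4,209.3)),("collar",P3,225.5,243,220,85,82,(510.8,208.6)),("dish",P3,240,239,220,85,14,(516.1,214.9)),("rim",P2,200,225,225,95,84,(478.3,-198.6))]:
    p=plane(*ray(c,*f(x,y,ox,oy),P),z);print(n,p.round(1),((p[:2]+q)/2).round(1))
for yw in (0,-.4,-.8,-1.57):
    for p in ([509,207,90],[476,-200,110]): print(yw,p,np.round(inverse_kinematics(p,[np.pi,0,yw]),2))
E
```

```text
top [509.6 208.8 128. ] [510.5 209.1]
collar [510.7 208.9  82. ] [510.8 208.8]
dish [515.2 215.   14. ] [515.6 214.9]
rim [ 476.9 -197.8   84. ] [ 477.6 -198.2]
0 [509, 207, 90] [ 0.75 -0.06 -0.28  0.   -1.36  0.82]
0 [476, -200, 110] [-0.01 -0.17 -0.33  0.   -1.4   1.58]
-0.4 [509, 207, 90] [ 0.75 -0.06 -0.28  0.   -1.36  0.42]
-0.4 [476, -200, 110] [-0.01 -0.17 -0.33  0.   -1.4   1.18]
-0.8 [509, 207, 90] [ 0.75 -0.06 -0.28  0.   -1.36  0.02]
-0.8 [476, -200, 110] [-0.01 -0.17 -0.33  0.   -1.4   0.78]
-1.57 [509, 207, 90] [ 0.75 -0.06 -0.28  0.   -1.36 -0.75]
-1.57 [476, -200, 110] [-0.01 -0.17 -0.33  0.   -1.4   0.01]
```

```bash
python3 - <<'E'
from h import *
D=[np.pi,0,0]
def st(t): s=observe();print(t,round(s["clock"],2),np.round(s["ee_pos"],1),"F",np.round(s["force"],2),"T",np.round(s["torque"],2),"w",round(float(s["gripper_width"]),3),s["finger_force"])
move_pose([510.6,208.9,190],D);line_to([510.6,208.9,87],feed=120);st("down")
grip(0.0,100);st("grip")
line_to([510.6,208.9,100],feed=40);pause(.2);st("lift")
line_to([510.6,208.9,210],feed=150)
move_pose([477.6,-198.2,205],D);pause(.3);st("hover")
c,P=wrist("w4");cv2.imwrite("pics/w4v.png",cv2.convertScaleAbs(cv2.resize(c["color"][60:330,140:420],(780,752))[:600],alpha=1.5))
t=observe()["clock"]
for i in range(4): line_to([477.6,-198.2,205-.5*(i+1)],feed=20)
st("steps");print(observe()["clock"]-t)
E
```

```text
down 13.13 [511.1 209.2  88. ] F [0.48 0.15 0.06] T [ 0.04 -0.01  0.03] w 1.006 0.0
grip 13.71 [510.9 208.8  87.5] F [-0.49 -1.59  2.08] T [-0.3  -0.02  0.01] w 0.306 98.11824560165405
lift 14.38 [510.4 208.8  99.6] F [ 0.08 -0.23 -3.65] T [ 0.   -0.03  0.  ] w 0.304 98.29065442085266
hover 17.07 [ 477.9 -197.7  205. ] F [-0.26 -0.51 -2.67] T [-0.   -0.02  0.01] w 0.305 98.30889701843262
steps 18.12 [ 477.6 -198.2  202.9] F [ 0.24  0.48 -2.9 ] T [-0.01 -0.03  0.02] w 0.309 98.31024169921875
1.0
```

View pics/w4v.png

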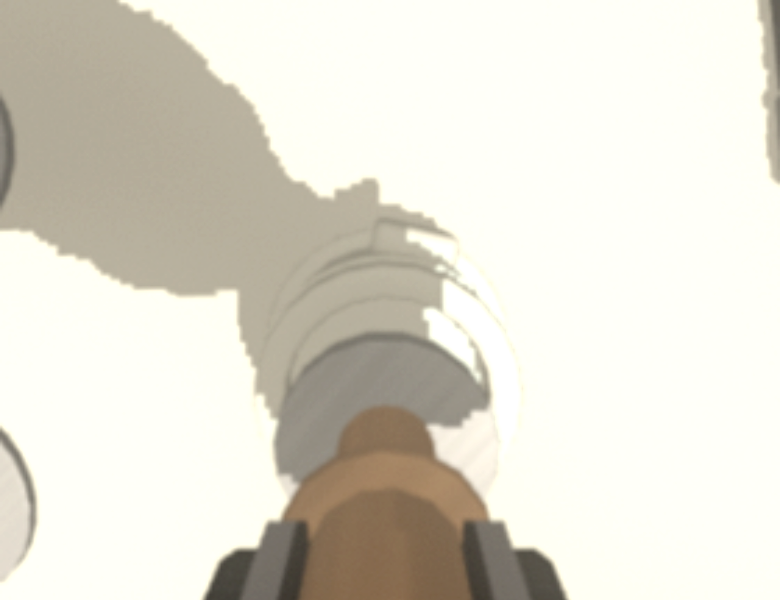

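The picture shows the tamper upright in the grip, with its foot and handle both centred on column 387 and the caddy at column 390. It's laterally aligned. I'll check the foot's far edge at (387,333) in code, then insert under force control.

```bash
python3 - <<'E'
from h import *
X,Y=477.6,-198.2
c=read_camera("wrist");s=observe()
p=plane(*ray(c,140+387/2.786,60+333/2.785,(np.array([477.9,-197.7,205]),[np.pi,0,0])),205-81.5+14);print("foot far edge",p.round(1),"expect x",477.9+28)
if abs(p[0]-505.9)>3.5: raise SystemExit("check tilt")
line_to([X,Y,170],feed=120);pause(.2)
def F(n=4):
    r=[]
    for _ in range(n): pause(.02);r.append(observe()["force"])
    return np.mean(r,0)
B=F(10);print("base",B.round(2),observe()["clock"])
z=170;fz=0;hit=None;log=[]
while z>100:
    z-= 2 if hit is None else (.6 if fz<9.6 else .25)
    line_to([X,Y,z],feed=20);f=F(2)-B;fz=f[2];log.append((round(z,2),round(observe()["ee_pos"][2],1),*f.round(1)))
    if hit is None and fz>1.5: hit=z
    if np.hypot(f[0],f[1])>9: print("side force");break
    if fz>12.5 or observe()["clock"]>44: break
for l in log: print(*map(float,l))
print(hit,observe()["clock"])
E
```

```text
foot far edge [ 507.3 -198.   137.5] expect x 505.9
base [-0.09  0.18 -2.45] 18.9667
168.0 167.9 -0.2 -0.5 -0.1
166.0 165.8 -0.2 0.1 -0.3
164.0 163.9 0.1 0.2 -0.3
162.0 161.9 0.2 -0.5 -0.6
160.0 159.9 0.0 -0.7 -0.1
158.0 157.9 -0.3 -0.5 -0.5
156.0 155.9 -0.2 -0.1 0.4
154.0 153.9 -0.5 -0.1 0.0
152.0 151.9 -0.4 0.4 -0.5
150.0 149.9 0.1 0.4 -0.5
148.0 147.9 0.4 -0.1 -0.4
146.0 145.9 -0.2 -0.4 -0.1
144.0 143.9 -0.4 0.5 0.1
142.0 141.9 0.2 -0.2 -0.3
140.0 140.0 0.4 0.2 0.2
138.0 138.4 -0.2 -0.1 3.4
137.4 137.8 -0.3 0.3 5.1
136.8 136.9 0.2 -0.2 4.9
136.2 136.2 1.0 0.6 4.8
135.6 135.5 0.6 -0.8 4.2
135.0 134.9 0.4 -0.5 4.4
134.4 134.4 0.7 -0.2 3.6
133.8 133.7 0.1 -1.1 5.0
133.2 133.2 0.3 -0.2 4.8
132.6 132.6 0.9 -0.4 4.8
132.0 132.0 0.2 -0.6 5.4
131.4 131.3 1.1 -1.0 4.9
130.8 130.7 0.7 -0.9 5.2
130.2 130.2 0.2 -0.7 4.9
129.6 129.6 0.2 -0.9 5.2
129.0 128.9 0.2 -1.3 5.0
128.4 128.3 0.2 -1.2 4.6
127.8 127.8 0.5 -1.4 4.9
127.2 127.2 0.8 -1.6 5.7
126.6 126.5 0.7 -1.2 5.6
126.0 126.0 0.9 -0.7 4.9
125.4 125.3 0.3 -0.3 5.1
124.8 124.8 0.8 -0.6 5.8
124.2 124.1 0.7 -0.4 5.6
123.6 123.5 0.8 -1.3 5.7
123.0 122.9 0.4 -1.3 5.7
122.4 122.4 0.4 -1.0 5.2
121.8 121.7 0.9 -1.1 5.6
121.2 121.1 0.3 -1.6 5.2
120.6 120.5 0.9 -1.2 5.5
120.0 120.0 0.5 -1.7 5.9
119.4 119.3 0.8 -1.4 5.5
118.8 118.8 0.3 -1.0 5.7
118.2 118.2 0.4 -1.2 6.3
117.6 117.6 0.4 -0.5 5.9
117.0 116.9 0.9 -0.6 6.4
116.4 116.4 1.0 -1.3 6.1
115.8 115.7 0.3 -1.2 6.4
115.2 115.2 -0.0 -0.8 5.9
114.6 114.6 0.6 -1.4 6.1
114.0 114.0 0.3 -1.0 6.2
113.4 113.3 0.3 -1.3 6.9
112.8 112.7 0.6 -1.4 7.2
112.2 112.4 0.0 -0.6 7.8
111.6 112.3 -1.1 0.2 9.1
111.0 112.1 -0.8 -0.4 12.1
110.75 112.1 -1.2 0.7 12.8
138 36.5333
```

The follower is on its stop. The resistance is compliant, at roughly 5 N per mm of command, so I'll bring it up to about 21 N and hold.

```bash
python3 - <<'E'
from h import *
X,Y=477.6,-198.2;B=-2.6
def F(n=3):
    r=[]
    for _ in range(n): pause(.02);r.append(observe()["force"][2])
    return np.mean(r)-B
z=110.75;f=F();L=[]
while f<20.5 and z>107:
    z-=.5 if f<17 else .25
    line_to([X,Y,z],feed=10);f=F();L.append((round(z,2),round(float(f),1)))
t=observe()["clock"]
while observe()["clock"]-t<1.3:
    f=F(5);L.append(round(float(f),1))
    if f<18.8 and z>106.5: z-=.2;line_to([X,Y,z],feed=10)
    if f>23: z+=.2;line_to([X,Y,z],feed=10)
s=observe();print(L,s["ee_pos"],s["force"],s["torque"],s["gripper_width"],s["clock"])
E
```

```text
[(110.25, 14.2), (109.75, 15.5), (109.25, 17.2), (109.0, 18.5), (108.75, 18.9), (108.5, 20.2), (108.25, 20.6), 20.7, 20.5, 20.6, 20.5, 20.7, 20.7, 20.6, 20.7, 20.7, 20.4, 20.7, 20.4, 20.2, 20.7, 20.7, 20.8] [ 478.38248968 -198.42968283  111.57217384] [-4.01415299  3.13530508 18.50546804] [1.27543995 1.57111367 0.00581707] 0.3041031030093304 40.0167
```

```bash
python3 - <<'E'
from h import *
X,Y=515.2,214.5
line_to([477.6,-198.2,125],feed=40);line_to([477.6,-198.2,212],feed=120)
move_pose([X,Y,205],[np.pi,0,0]);line_to([X,Y,98],feed=110);pause(.2)
def F(n=3):
    r=[]
    for _ in range(n): pause(.02);r.append(observe()["force"])
    return np.mean(r,0)
B=F(8);print(B.round(2),observe()["clock"]);z=98
while z>84.5:
    z-=.8;line_to([X,Y,z],feed=15);f=F()-B
    if f[2]>2.2: break
print(z,f.round(2),observe()["ee_pos"],observe()["clock"])
cv2.imwrite("pics/s5.png",read_camera("side")["color"])
E
```

```text
[-0.05 -0.02 -3.06] 44.45
86.80000000000004 [-1.52 -0.43  5.71] [515.4352856  214.51537021  87.5007769 ] 48.65
```

```bash
python3 - <<'E'
from h import *
X,Y=515.2,214.5
line_to([X,Y,87.3],feed=10)
grip(0.6);grip(1.0);print(observe()["clock"],observe()["force"])
line_to([X,Y,200],feed=110);move_pose([470,205,300],[np.pi,0,0]);pause(.3)
c,P=wrist("w6");print(P,observe()["clock"])
a=c["color"][85:195,220:330];s=read_camera("side")["color"][170:260,165:285]
k=np.hstack([cv2.resize(a,(400,400),interpolation=cv2.INTER_CUBIC),cv2.resize(s,(400,400),interpolation=cv2.INTER_CUBIC)])
cv2.imwrite("pics/c6.png",cv2.convertScaleAbs(k,alpha=1.5))
E
```

```text
49.7583 [-0.26811554  0.13028094 -0.01677347]
(array([470.00583563, 204.86923613, 298.78972998]), array([ 3.14003868e+00,  1.62168946e-03, -2.34835997e-04])) 51.8
```

View pics/c6.png

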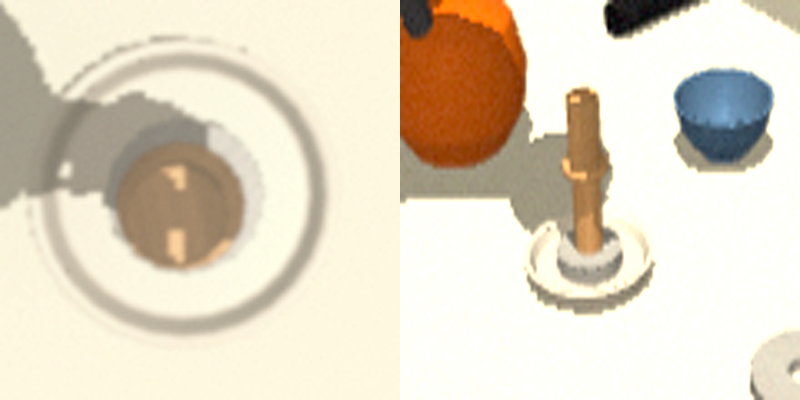

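The tamper stands upright and released: the collar is at (180,206) inside the dish ring at (184,193), so it is near the middle, and the dish hasn't moved. I'm handing the job in.

```bash
python3 -c "
from station import *
print(close_job())"
```

```text
the job is handed in; nothing more can be done
None
```

I pressed the follower down to its stop, held it at a measured 20.5 N for 1.3 s, stood the tamper upright near the middle of its dish, and handed the job in at about 52 s; the hand-in gave no verdict.

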